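Sort the finished packs at the packing table

TASK

Sort the mixed packs on the packing table: first take out the reject, the plain brown unprinted carton, and set it in the red tray before any other pack goes into its tray. Then stand both printed orange-and-white cartons in the light-blue tray and both jars in the dark-blue tray. Set every pack down gently, not dropped, upright on the tray floor, let go of it, and leave the tape roll and the date stamp where they are.

Things in the scene. Friction and masses are not known exactly. Their poses are not given: they have to be found in the camera images.
- carton_a: Upright printed carton: white box with an orange top and orange band, dark red picture on the sides; 34 mm (its x) by 54 mm (its y) by 85 mm high, 0.08 to 0.17 kg. Loose, stands upright on the table at the start. Origin: centre of the underside; z up. 
- carton_b: Upright printed carton: white box with an orange top and orange band, dark red picture on the sides; 34 mm (its x) by 54 mm (its y) by 85 mm high, 0.08 to 0.17 kg. Loose, stands upright on the table at the start. Origin: centre of the underside; z up. Same as the other printed carton.
- jar_a: Amber glass jar, straight round, 46 mm across, 75 mm high, with a paper label and a 15 mm tall black screw lid of the same width; 0.12 to 0.25 kg. Loose, stands upright on the table at the start. Origin: centre of the underside; z up. 
- jar_b: Amber glass jar, straight round, 46 mm across, 75 mm high, with a paper label and a 15 mm tall black screw lid of the same width; 0.12 to 0.25 kg. Loose, stands upright on the table at the start. Origin: centre of the underside; z up. Same as the other jar.
- reject: The reject: a carton that missed printing, plain brown cardboard all over, no orange; 34 mm (its x) by 54 mm (its y) by 85 mm high, 0.08 to 0.17 kg. Loose, stands upright on the table at the start. Origin: centre of the underside; z up. 
- crate_light: Light sky-blue tray, for the printed cartons. Open-topped tray, fixed to the table, outside 110 mm (its x) by 140 mm (its y) by 40 mm high, walls and floor 4 mm thick (inside 102 by 132 mm, inner floor 4 mm above the table), empty at the start. Origin: centre of the underside on the table; x along the short side, y along the long side, z up. 
- crate_dark: Dark navy-blue tray, for the jars. Open-topped tray, fixed to the table, outside 110 mm (its x) by 140 mm (its y) by 40 mm high, walls and floor 4 mm thick (inside 102 by 132 mm, inner floor 4 mm above the table), empty at the start. Origin: centre of the underside on the table; x along the short side, y along the long side, z up. 
- tray_red: Red tray, for the reject. Open-topped tray, fixed to the table, outside 110 mm (its x) by 140 mm (its y) by 40 mm high, walls and floor 4 mm thick (inside 102 by 132 mm, inner floor 4 mm above the table), empty at the start. Origin: centre of the underside on the table; x along the short side, y along the long side, z up. 
- tape: Bystander: roll of tan packing tape lying flat, 96 mm across with a 76 mm hole, 45 mm high, loose. Leave it alone. Origin: centre of the underside.
- stamp: Bystander: date stamp, black base 45 by 70 mm with a green grip on top, 68 mm high, loose. Leave it alone. Origin: centre of the underside.
Mind the look-alikes: they are no part of the job. Leave any purple look-alike of the reject alone.

How it is judged (in metres and radians):
On the way:
1. the reject stands released in the red tray while the other four packs are still out of their trays (x of reject in the frame of tray_red between -0.048 and 0.048 m and y of reject in the frame of tray_red between -0.063 and 0.063 m and z of reject in the frame of tray_red between -0.002 and 0.012 m and angle between reject's own z axis and vertical below 0.2 rad and linear speed of reject below 0.02 m/s and angular speed of reject below 0.2 rad/s and contact force between the fingers and reject below 0.1 N and horizontal distance between each of carton_a, carton_b and crate_light above 0.1 m and horizontal distance between each of jar_a, jar_b and crate_dark above 0.1 m), for 0.2 s.
At the end, for the whole second after the job is handed in: Reject in red tray, printed cartons in light blue, jars in dark blue: each origin within 48 mm (tray x) and 63 mm (tray y) of the tray centre, underside less than 12 mm above the table (on the tray floor), tilt under 0.2 rad, at rest, released (x of carton_a in the frame of crate_light between -0.048 and 0.048 m and y of carton_a in the frame of crate_light between -0.063 and 0.063 m and z of carton_a in the frame of crate_light between -0.002 and 0.012 m and angle between each of carton_a, carton_b, jar_a, jar_b, reject's own z axis and vertical below 0.2 rad and linear speed of each of carton_a, carton_b, jar_a, jar_b, reject below 0.02 m/s and angular speed of each of carton_a, carton_b, jar_a, jar_b, reject below 0.2 rad/s and contact force between the fingers and carton_a below 0.1 N and x of carton_b in the frame of crate_light between -0.048 and 0.048 m and y of carton_b in the frame of crate_light between -0.063 and 0.063 m and z of carton_b in the frame of crate_light between -0.002 and 0.012 m and contact force between the fingers and carton_b below 0.1 N and x of jar_a in the frame of crate_dark between -0.048 and 0.048 m and y of jar_a in the frame of crate_dark between -0.063 and 0.063 m and z of jar_a in the frame of crate_dark between -0.002 and 0.012 m and contact force between the fingers and jar_a below 0.1 N and x of jar_b in the frame of crate_dark between -0.048 and 0.048 m and y of jar_b in the frame of crate_dark between -0.063 and 0.063 m and z of jar_b in the frame of crate_dark between -0.002 and 0.012 m and contact force between the fingers and jar_b below 0.1 N and x of reject in the frame of tray_red between -0.048 and 0.048 m and y of reject in the frame of tray_red between -0.063 and 0.063 m and z of reject in the frame of tray_red between -0.002 and 0.012 m and contact force between the fingers and reject below 0.1 N); the robot touches nothing.
It fails at once if the tape is pushed more than 30 mm from its place (distance of tape from where it was at the start of the episode above 0.03 m).
It fails at once if the stamp is pushed more than 30 mm from its place (distance of stamp from where it was at the start of the episode above 0.03 m).
It fails at once if a pack is dropped into its tray (falls or moves faster than 0.6 m/s within it) instead of being set down ((horizontal distance between carton_a and crate_light below 0.06 m and z of carton_a in the frame of crate_light below 0.04 m and linear speed of carton_a above 0.6 m/s) or (horizontal distance between carton_b and crate_light below 0.06 m and z of carton_b in the frame of crate_light below 0.04 m and linear speed of carton_b above 0.6 m/s) or (horizontal distance between jar_a and crate_dark below 0.06 m and z of jar_a in the frame of crate_dark below 0.04 m and linear speed of jar_a above 0.6 m/s) or (horizontal distance between jar_b and crate_dark below 0.06 m and z of jar_b in the frame of crate_dark below 0.04 m and linear speed of jar_b above 0.6 m/s) or (horizontal distance between reject and tray_red below 0.06 m and z of reject in the frame of tray_red below 0.04 m and linear speed of reject above 0.6 m/s)).
It also fails if it takes over 128 s, if anything falls off the work surface, if the arm or the gripper's body presses on something with over 40 N, if the wrist force passes 120 N, or if a joint passes its speed limit or range.

ROBOT

A 6-joint arm with a two-finger parallel gripper is mounted at the origin on the work surface. World frame = base frame: x ahead of the robot, y to its left, z up, the work surface at z = 0. Lengths are in mm, angles in rad, forces in N, time in s.
With the tool pointing down it reaches from about 325 to 775 mm from the base axis. Payload 9.3 kg.
Tool frame: the origin (TCP) lies at the centre of the arm's flange, where the gripper is bolted on; the fingertips stand 173 mm ahead of it and the grasp point (between the pads) lies 155 mm ahead of it; z points along the fingers, y is the line along which they close (so a half turn about z gives the same grasp; the last joint's range is limited). The gripper opens to 85 mm and grips with 20 to 120 N. Pads are 22 mm wide; open, the fingers measure 114 mm over their backs; the gripper's body (76 mm by 85 mm) begins 54 mm behind the grasp point. The pads swing forward as they close: fully open they stand 13 mm farther back than shut.
Start: joints at [-1.286, 0.259, 0.021, 1.334, 0, 1.418], TCP at [233.165, -498.128, 404.679] pointing down, gripper open.
Joint ranges: [-3.04, 3.04], [-0.91, 1.82], [-1.04, 1.36], [-1.92, 1.95], [-1.52, 1.45], [-3.14, 3.14]. Speed limits (rad/s): [2.22, 2.22, 2.79, 3.14, 3.14, 3.14].

INTERFACE

Orientations are given as a unit quaternion [w, x, y, z].
In Python, from bench import robot gives the robot as it stands. The module is installed in compiled form; this text tells all that it offers.
- The arm moves only by the shell command python3 -m jog 'ROWS' [OPENING] [FORCE]. ROWS is JSON, a list that holds one entry, the list of rows, each a list of 6 numbers: the shift along the tool's x, y, z in units of 40 mm (1.0 is 40 mm), then the turn, a rotation vector about the tool's x, y, z in units of 6 degrees (1.0 is 6 degrees). In form: [[[dx, dy, dz, rx, ry, rz], ...]]. A call has exactly 8 rows; each row shifts and turns the commanded pose from where the row before left it, along the tool's axes as they then stand; what a row does not reach is not made up. A row lasts 1/8 s, in which the tool goes at most 62.5 mm and 10.7 degrees, less where a joint would pass 70% of its speed; a pose out of reach is approached as far as the arm can. A call is refused whole if a number of a shift passes 1 or a number of a turn 1, either way. A call with a gripper value outside its range is refused whole. OPENING is the opening, from -1 (shut) to 1 (fully open), set as the call begins (- or left out, the last holds). The fingers move at their own pace and stop on an object; FORCE is the grip in N (left out, the last holds). Time passes only in rows, so rows that do not move let the fingers close, or fill a call up. It gives the time, the measured TCP pose, the force, the opening and the grip force at its end, in the units of the state.
- robot.sense(): the state, without advancing time (a new reading comes with each control period).
- robot.camera(name): name is "scene" or "top" or "wrist"; returns a dict with "frame" (480x640x3 uint8, blue, green, red), "depth" (480x640 float32, mm along the optical axis (not along the pixel's ray), 0 where there is no reading), "intrinsics" (3x3 intrinsics, pixels), "world_from_camera" (4x4, takes a point from camera to world coordinates); the wrist camera has in their place "hand_eye" (4x4, takes a point from camera to tool coordinates, whose origin is the TCP and whose axes are the flange's). Camera axes: x right, y up, looking along -z (the intrinsics and any distortion apply to the point x, -y, -z); pixel columns grow to the right and rows downward; lengths in mm; the calibration is good to about 2 mm. A picture is of the moment at which its call begins: read the wrist's pose just before it.
- robot.close_job(): hands the job in; it is judged then, once.
Trained networks look in a picture, given as the dict that the camera call returned (one of the last four; its "shot" number tells which), for a name from the list of things; names that differ only in an ending like _2 or _b are one class to them, and where a whole thing is asked for, a point or a joint stands for the part that bears it (a point fixed in the world has none). Each returns a list of dicts, best first, with "confidence" (0 to 1); they miss things now and then, are a little off and sometimes report something else, mostly with a low value. They report only what shows in the picture. A call takes as long as a camera call. They do not tell look-alikes from the thing itself.
- robot.spot_in(picture, query): "box" ([centre column, centre row, width, height] in pixels, round what is visible of it).
The state is a dict: "t": time; "joints": joint angles; "joint_velocities": joint speeds; "joint_efforts": joint torques, N m; "tcp_pos": TCP position; "ee_rot": TCP orientation; "wrist_force": force on the tool from outside, world axes, zero at the start; "moment": the same for the moment, N m; "opening": opening from 0.0 (shut) to 1.0 (fully open); "grasp_force": force on a finger pad.
Only numpy, scipy, OpenCV 4.12 (cv2) and the standard library are available. Lean on these libraries where they do the work, as an engineer would, in place of code of your own. Each camera call takes 0.05 s, during which the arm holds its last target. There are 200 camera calls.

## Working session

There is one attempt and no reset: what is moved stays moved. The work goes in short steps, Python scripts to look and compute and a shell command to move; the robot and the scene stay as the last step left them, time stands still between calls to the robot, and variables do not carry over. Pictures are saved under pics/ and viewed, at most 14 in all, crops included, and the job is handed in when it is done.

```bash
mkdir -p pics
python3 - <<'E'
from bench import robot
import cv2,numpy as np,pickle
s=robot.sense();print({k:np.round(v,3) for k,v in s.items()})
for n in("top","scene"):
    p=robot.camera(n);cv2.imwrite(f"pics/{n}0.png",p["frame"]);pickle.dump(p,open(n+".pkl","wb"))
    print(n,p["intrinsics"].tolist(),np.round(p["world_from_camera"],3).tolist())
    for q in["carton_a","jar_a","reject","crate_light","crate_dark","tray_red","tape","stamp"]:
        print(q,[(np.round(d["box"]).tolist(),round(d["confidence"],2)) for d in robot.spot_in(p,q)])
E
```

```text
{'t': np.float64(0.0), 'joints': array([-1.286,  0.259,  0.021,  1.334, -0.   ,  1.418]), 'joint_velocities': array([ 0.001, -0.001, -0.001,  0.   ,  0.001, -0.   ]), 'joint_efforts': array([-1.0000e-03, -5.5564e+01,  3.4453e+01,  1.4000e-02, -0.0000e+00,
       -0.0000e+00]), 'tcp_pos': array([ 233.156, -498.072,  404.058]), 'ee_rot': array([-0.001,  0.976,  0.217, -0.   ]), 'wrist_force': array([-0.006, -0.993, -0.221]), 'moment': array([-0.01 , -0.023,  0.001]), 'grasp_force': np.float64(0.0), 'opening': np.float64(1.005)}
top [[521.6748341923411, 0.0, 323.61746382557027], [0.0, 521.6748341923411, 247.77398717360322], [0.0, 0.0, 1.0]] [[0.028, 0.995, -0.093, 409.254], [-1.0, 0.028, -0.011, -14.34], [-0.009, 0.093, 0.996, 1057.124], [0.0, 0.0, 0.0, 1.0]]
carton_a [([412.0, 216.0, 41.0, 37.0], 0.95), ([243.0, 288.0, 43.0, 34.0], 0.92)]
jar_a [([238.0, 214.0, 32.0, 31.0], 0.86), ([320.0, 265.0, 24.0, 30.0], 0.86)]
reject [([352.0, 310.0, 32.0, 19.0], 0.94), ([403.0, 286.0, 34.0, 33.0], 0.69)]
crate_light [([140.0, 240.0, 86.0, 72.0], 0.55)]
crate_dark [([500.0, 252.0, 85.0, 66.0], 0.
[... 250 characters left out ...]
562798], [0.0, 569.3610318407503, 233.89232927343966], [0.0, 0.0, 1.0]] [[-0.413, -0.779, 0.472, 998.503], [0.911, -0.35, 0.219, 248.832], [-0.005, 0.52, 0.854, 911.395], [0.0, 0.0, 0.0, 1.0]]
carton_a [([410.0, 219.0, 35.0, 51.0], 0.91), ([214.0, 217.0, 37.0, 47.0], 0.76), ([511.0, 310.0, 93.0, 80.0], 0.27)]
jar_a [([389.0, 286.0, 34.0, 46.0], 0.73)]
reject [([311.0, 165.0, 33.0, 46.0], 0.88), ([256.0, 168.0, 38.0, 43.0], 0.84)]
crate_light [([508.0, 312.0, 96.0, 77.0], 0.88)]
crate_dark [([153.0, 171.0, 95.0, 72.0], 0.85), ([508.0, 310.0, 95.0, 81.0], 0.68)]
tray_red [([296.0, 292.0, 103.0, 99.0], 0.94), ([257.0, 167.0, 32.0, 40.0], 0.68)]
tape [([232.0, 106.0, 49.0, 50.0], 0.88)]
stamp []
```

View pics/top0.png

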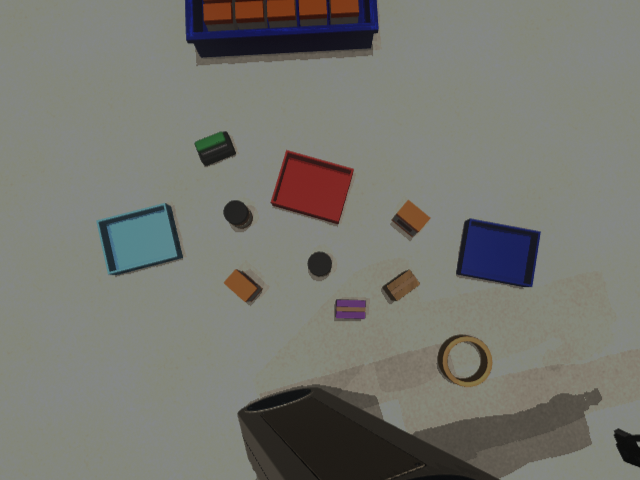

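View pics/scene0.png

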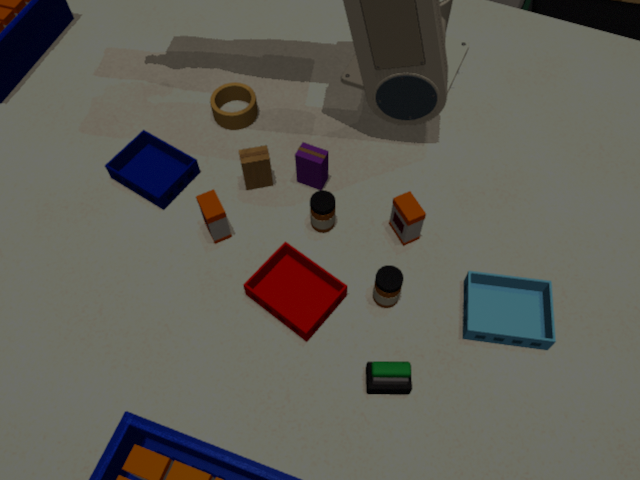

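The top view shows the brown reject at (402,286) and its purple look-alike at (351,309). The printed cartons are at (411,217) and (242,286), and the jars at (237,213) and (320,264). The trays are light blue (140,240), dark blue (500,252) and red (313,187), and the tape and stamp are at (466,361) and (216,148). The scene view agrees with this.

```bash
cat > m.py <<'E'
import numpy as np,cv2
def cloud(p,W=None):
    W=p["world_from_camera"] if W is None else W
    K=p["intrinsics"];d=p["depth"];v,u=np.mgrid[:480,:640]
    P=np.stack([(u-K[0,2])*d/K[0,0],-(v-K[1,2])*d/K[1,1],-d],-1)
    return P@W[:3,:3].T+W[:3,3]
def rect(X,box,zlo,zhi,pad=8):
    c,r,w,h=box;a=X[max(0,int(r-h/2-pad)):int(r+h/2+pad),max(0,int(c-w/2-pad)):int(c+w/2+pad)].reshape(-1,3)
    a=a[(a[:,2]>zlo)&(a[:,2]<zhi)]
    if len(a)<5:return None
    (cx,cy),(w,h),g=cv2.minAreaRect(a[:,:2].astype(np.float32))
    if w<h: w,h,g=h,w,g+90   # g: direction of long side, deg from world x
    return np.round([cx,cy,w,h,(g+90)%180-90,np.median(a[:,2]),len(a)],1).tolist()
E
python3 - <<'E'
import pickle;from m import *
p=pickle.load(open("top.pkl","rb"));X=cloud(p)
print("table",np.median(X[300:340,150:220,2]))
B=dict(reject=[403,286,34,33],cart_R=[412,216,41,37],cart_L=[243,288,43,34],jar_L=[238,214,32,31],jar_M=[320,265,24,30],purple=[351,309,32,19],light=[140,240,86,72],dark=[500,252,85,66],red=[313,187,88,77],tape=[466,361,57,56],stamp=[216,148,41,32])
for k,b in B.items():
    lo,hi=dict(light=(30,48),dark=(30,48),red=(30,48),tape=(35,55),stamp=(50,80)).get(k,(78,95)) if not k.startswith("jar") else (67,85)
    print(k,rect(X,b,lo,hi))
E
```

```text
table -0.6087763610273669
reject [435.8, -152.5, 54.8, 34.0, -52.7, 84.1, 536.0]
cart_R [566.7, -169.8, 54.6, 35.5, 50.3, 84.2, 546.0]
cart_L [426.5, 150.8, 54.8, 34.7, 50.4, 84.6, 559.0]
jar_L [566.4, 168.2, 44.8, 44.5, 46.9, 74.2, 454.0]
jar_M [472.0, 4.4, 44.9, 44.1, 66.1, 74.1, 455.0]
purple [388.5, -56.0, 54.3, 33.5, 89.4, 84.4, 533.0]
light [514.4, 367.3, 142.5, 111.6, -73.8, 38.3, 766.0]
dark [505.9, -348.1, 142.2, 111.6, 80.5, 38.6, 757.0]
red [628.9, 24.4, 140.3, 111.1, 75.6, 38.7, 637.0]
tape [294.9, -281.7, 95.4, 94.4, -84.7, 43.9, 839.0]
stamp [703.3, 224.4, 59.7, 27.1, -65.8, 66.1, 413.0]
```

```bash
cat >> m.py <<'E'
def plan(*targets):
    """each target x,y,z(TCP),theta(tool x heading, deg): turn first, then shifts, in units"""
    from bench import robot
    s=robot.sense();w,a,b,c=s["ee_rot"];th=np.degrees(2*np.arctan2(b,a));P=np.array(s["tcp_pos"])
    print("now",np.round(P,1),"th",round(th,1),"q",np.round(s["joints"],2),"t",round(s["t"],1),"open",round(float(s["opening"]),2),"F",round(float(s["grasp_force"]),1),np.round(s["wrist_force"],1))
    for x,y,z,t in targets:
        d=(t-th+180)%360-180;r=np.radians(t);dx,dy,dz=np.array([x,y,z])-P
        print("turn %.2f"%(-d/6),"shift",np.round(np.array([dx*np.cos(r)+dy*np.sin(r),dx*np.sin(r)-dy*np.cos(r),-dz])/40,2))
        P=np.array([x,y,z]);th=t
E
python3 -m jog '[[[0,0,0,0,0,-1],[0,0,0,0,0,-1],[0,0,0,0,0,-1],[0,0,0,0,0,-1],[0,0,0,0,0,-1],[0,0,0,0,0,-1],[0,0,0,0,0,-1],[0,0,0,0,0,-1]]]' 1 40
python3 -m jog '[[[0,0,0,0,0,-1],[0,0,0,0,0,-1],[0,0,0,0,0,-1],[0,0,0,0,0,-1],[0,0,0,0,0,-1],[0,0,0,0,0,-1],[0,0,0,0,0,-1],[0,0,0,0,0,-1]]]'
python3 -c "
from m import *
plan((435.8,-152.5,320,127.3),(435.8,-152.5,216,127.3))"
```

```text
t: 1.9
tcp_pos: [233.1, -498.1, 404.7]
ee_rot: [-0.0, 0.802, 0.597, 0.0]
wrist_force: [-0.2, -0.1, -0.1]
opening: 0.999
grasp_force: 0.0
t: 2.9
tcp_pos: [233.2, -498.2, 404.7]
ee_rot: [0.0, 0.49, 0.872, -0.0]
wrist_force: [-0.1, -0.7, -0.3]
opening: 1.002
grasp_force: 0.0
now [ 233.2 -498.2  404.7] th 121.3 q [-1.29  0.26  0.02  1.33 -0.   -0.26] t 2.9 open 1.0 F 0.0 [-0.1 -0.7 -0.3]
turn -1.00 shift [3.8  9.27 2.12]
turn -0.00 shift [0.  0.  2.6]
```

```bash
python3 -m jog '[[[0,0,0,0,0,-1],[0.4,0.9,0,0,0,0],[0.4,0.9,0,0,0,0],[0.4,0.9,0,0,0,0],[0.4,0.9,0,0,0,0],[0.4,0.9,0,0,0,0],[0.4,0.9,0.2,0,0,0],[0.4,0.9,0.2,0,0,0]]]' >/dev/null
python3 -m jog '[[[0.4,0.9,0.4,0,0,0],[0.4,0.9,0.4,0,0,0],[0.2,0.6,0.4,0,0,0],[0,0.57,0.5,0,0,0],[0,0,0,0,0,0],[0,0,0,0,0,0],[0,0,0,0,0,0],[0,0,0,0,0,0]]]'
python3 -c "
from m import *
plan((435.8,-152.5,216,127.3))"
```

```text
t: 4.9
tcp_pos: [437.0, -153.8, 321.2]
ee_rot: [0.0, 0.446, 0.895, -0.0]
wrist_force: [0.1, 0.0, 0.6]
opening: 0.999
grasp_force: 0.0
now [ 437.  -153.8  321.2] th 127.0 q [-0.52  0.15 -0.33  1.08 -0.    0.4 ] t 4.9 open 1.0 F 0.0 [0.1 0.  0.6]
turn -0.05 shift [ 0.04 -0.01  2.63]
```

```bash
python3 -m jog '[[[0.04,0,0.6,0,0,0],[0,0,0.6,0,0,0],[0,0,0.5,0,0,0],[0,0,0.5,0,0,0],[0,0,0.3,0,0,0],[0,0,0.13,0,0,0],[0,0,0,0,0,0],[0,0,0,0,0,0]]]' 
python3 -m jog '[[[0,0,0,0,0,0],[0,0,0,0,0,0],[0,0,0,0,0,0],[0,0,0,0,0,0],[0,0,0,0,0,0],[0,0,0,0,0,0],[0,0,0,0,0,0],[0,0,0,0,0,0]]]' -1 40
python3 -m jog '[[[0,0,-0.2,0,0,0],[0,0,-0.5,0,0,0],[0,0,-0.6,0,0,0],[0,0,-0.6,0,0,0],[0,0,-0.6,0,0,0],[0,0,-0.3,0,0,0],[0,0,0,0,0,0],[0,0,0,0,0,0]]]'
python3 -c "
from m import *
plan((628.9,24.4,330,127.3),(628.9,24.4,220.5,127.3))"
```

```text
t: 5.9
tcp_pos: [436.5, -152.1, 216.0]
ee_rot: [0.0, 0.446, 0.895, -0.0]
wrist_force: [-0.0, -0.2, 0.1]
opening: 1.0
grasp_force: 0.0
t: 6.9
tcp_pos: [436.4, -152.0, 215.6]
ee_rot: [0.0, 0.446, 0.895, -0.0]
wrist_force: [-1.1, 0.5, 4.2]
opening: 0.391
grasp_force: 46.5
t: 7.9
tcp_pos: [436.1, -151.9, 326.6]
ee_rot: [-0.001, 0.446, 0.895, 0.0]
wrist_force: [0.3, 0.7, 0.2]
opening: 0.395
grasp_force: 46.0
now [ 436.1 -151.9  326.6] th 127.1 q [-0.52  0.15 -0.33  1.1  -0.    0.41] t 7.9 open 0.4 F 46.0 [0.3 0.7 0.2]
turn -0.04 shift [ 0.59  6.5  -0.08]
turn -0.00 shift [0.   0.   2.74]
```

```bash
python3 -m jog '[[[0.1,0.5,0,0,0,0],[0.1,0.9,0,0,0,0],[0.1,0.9,0,0,0,0],[0.1,0.9,0,0,0,0],[0.1,0.9,0,0,0,0],[0.1,0.9,0,0,0,0],[0,0.9,0,0,0,0],[0,0.6,0,0,0,0]]]' >/dev/null
python3 -m jog '[[[0,0,0,0,0,0],[0,0,0.3,0,0,0],[0,0,0.5,0,0,0],[0,0,0.5,0,0,0],[0,0,0.4,0,0,0],[0,0,0.2,0,0,0],[0,0,0,0,0,0],[0,0,0,0,0,0]]]'
python3 -c "
from m import *
plan((628.9,24.4,220.5,127.3))"
```

```text
t: 9.9
tcp_pos: [629.5, 23.9, 252.2]
ee_rot: [0.001, 0.446, 0.895, 0.0]
wrist_force: [-0.4, 0.9, -1.2]
opening: 0.394
grasp_force: 45.9
now [629.5  23.9 252.2] th 127.1 q [-0.1   0.47 -0.05  1.05 -0.    0.83] t 9.9 open 0.39 F 45.9 [-0.4  0.9 -1.2]
turn -0.04 shift [ 0.02 -0.    0.79]
```

```bash
python3 -m jog '[[[0,0,0.2,0,0,0],[0,0,0.2,0,0,0],[0,0,0.2,0,0,0],[0,0,0.1,0,0,0],[0,0,0.08,0,0,0],[0,0,0.02,0,0,0],[0,0,0,0,0,0],[0,0,0,0,0,0]]]' 
python3 -m jog '[[[0,0,0,0,0,0],[0,0,0,0,0,0],[0,0,0,0,0,0],[0,0,0,0,0,0],[0,0,0,0,0,0],[0,0,0,0,0,0],[0,0,0,0,0,0],[0,0,0,0,0,0]]]' 0.3
python3 -m jog '[[[0,0,-0.3,0,0,0],[0,0,-0.6,0,0,0],[0,0,-0.6,0,0,-1],[0,0,-0.6,0,0,-1],[0,0,-0.5,0,0,-1],[0,0,0,0,0,-1],[0,0,0,0,0,-1],[0,0,0,0,0,-1]]]' 1
python3 - <<'E'
from m import *
from bench import robot
p=robot.camera("top");cv2.imwrite("pics/top1.png",p["frame"]);X=cloud(p)
print(rect(X,[313,187,60,60],80,100),rect(X,[320,265,24,30],67,85))
plan((472,4.4,320,230.3),(472,4.4,216,230.3))
E
```

```text
t: 10.9
tcp_pos: [629.3, 23.9, 219.7]
ee_rot: [0.0, 0.446, 0.895, 0.0]
wrist_force: [-0.4, 0.2, 1.1]
opening: 0.391
grasp_force: 46.2
t: 11.9
tcp_pos: [629.3, 23.9, 219.5]
ee_rot: [0.0, 0.446, 0.895, 0.0]
wrist_force: [-0.7, 0.2, 0.2]
opening: 0.65
grasp_force: 0.0
t: 12.9
tcp_pos: [629.2, 24.0, 324.5]
ee_rot: [0.0, 0.145, 0.989, 0.0]
wrist_force: [-0.5, 0.9, 0.8]
opening: 0.999
grasp_force: 0.0
None None
now [629.2  23.9 324.5] th 163.6 q [-0.1   0.42  0.06  1.21  0.    0.19] t 12.9 open 1.0 F 0.0 [0.8 0.3 0.2]
turn -11.12 shift [2.89 2.71 0.11]
turn -0.00 shift [-0.   0.   2.6]
```

View pics/top1.png

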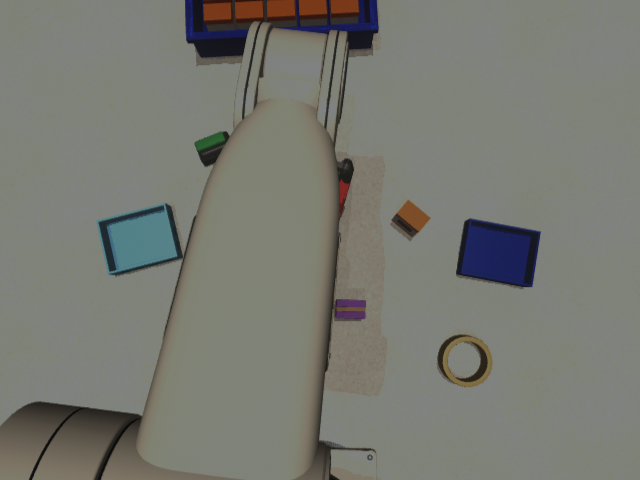

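The arm hides the red tray at (313,187) in this view. The reject is gone from (402,286) and everything else is in place. I'll turn towards the jar and check the reject with the scene camera.

```bash
python3 -m jog '[[[0,0,0,0,0,-1],[0,0,0,0,0,-1],[0,0,0,0,0,-1],[0,0,0,0,0,-1],[0,0,0,0,0,-1],[0,0,0,0,0,-1],[0,0,0,0,0,-1],[0,0,0,0,0,-1]]]' >/dev/null
python3 -m jog '[[[0,0,0,0,0,-1],[0,0,0,0,0,-1],[0,0,0,0,0,-1],[0.6,0.55,0,0,0,0],[0.6,0.55,0,0,0,0],[0.6,0.55,0,0,0,0],[0.6,0.55,0,0,0,0],[0.5,0.5,0,0,0,0]]]'
python3 -m jog '[[[0,0,0,0,0,0],[0,0,0,0,0,0],[0,0,0,0,0,0],[0,0,0,0,0,0],[0,0,0,0,0,0],[0,0,0,0,0,0],[0,0,0,0,0,0],[0,0,0,0,0,0]]]' >/dev/null
python3 - <<'E'
from m import *
from bench import robot
p=robot.camera("scene");cv2.imwrite("pics/scene1.png",p["frame"]);X=cloud(p)
print(rect(X,[296,285,50,70],80,100,0))
plan((472,4.4,216,230.3))
E
```

```text
t: 14.95
tcp_pos: [470.5, 6.9, 324.3]
ee_rot: [0.0, -0.415, 0.91, -0.0]
wrist_force: [0.5, 0.0, -0.1]
opening: 1.003
grasp_force: 0.0
[627.8, 25.6, 53.9, 36.7, -53.2, 88.3, 684.0]
now [471.7   7.  323.5] th 229.1 q [-0.16  0.17 -0.31  1.09  0.   -1.02] t 16.0 open 1.0 F 0.0 [ 0.4 -0.2 -0.1]
turn -0.20 shift [ 0.04 -0.05  2.69]
```

View pics/scene1.png

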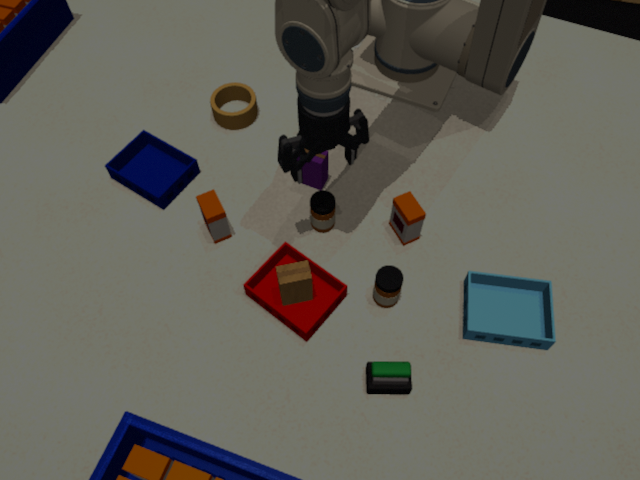

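The scene view shows the reject upright in the red tray at (295,283), its top at 88 mm and near the centre. Next is the middle jar.

```bash
python3 -m jog '[[[0.04,-0.05,0.6,0,0,-0.2],[0,0,0.6,0,0,0],[0,0,0.5,0,0,0],[0,0,0.5,0,0,0],[0,0,0.3,0,0,0],[0,0,0.19,0,0,0],[0,0,0,0,0,0],[0,0,0,0,0,0]]]' 
python3 -m jog '[[[0,0,0,0,0,0],[0,0,0,0,0,0],[0,0,0,0,0,0],[0,0,0,0,0,0],[0,0,0,0,0,0],[0,0,0,0,0,0],[0,0,0,0,0,0],[0,0,0,0,0,0]]]' -1 40
python3 -m jog '[[[0,0,-0.2,0,0,0],[0,0,-0.5,0,0,0],[0,0,-0.6,0,0,0],[0,0,-0.6,0,0,0],[0,0,-0.6,0,0,0],[0,0,-0.3,0,0,0],[0,0,0,0,0,0],[0,0,0,0,0,0]]]'
python3 - <<'E'
from m import *
# tray slots +-33 mm along the long side
def slot(c,g,d): r=np.radians(g);return c[0]+d*np.cos(r),c[1]+d*np.sin(r)
for c,g,d in (((505.9,-348.1),80.5,34),((514.4,367.3),-73.8,36)): print(np.round([slot(c,g,d),slot(c,g,-d)],1).tolist())
x,y=slot((505.9,-348.1),80.5,-34)
plan((x,y,330,230.3),(x,y,220.5,230.3))
E
```

```text
t: 17.0
tcp_pos: [472.4, 4.4, 216.4]
ee_rot: [0.0, -0.425, 0.905, -0.0]
wrist_force: [-0.2, 0.2, -0.1]
opening: 1.001
grasp_force: 0.0
t: 18.0
tcp_pos: [472.2, 4.5, 216.3]
ee_rot: [0.0, -0.425, 0.905, -0.0]
wrist_force: [-1.2, 0.4, 5.1]
opening: 0.525
grasp_force: 40.4
t: 19.0
tcp_pos: [471.9, 4.5, 327.0]
ee_rot: [-0.001, -0.425, 0.905, 0.0]
wrist_force: [0.2, -0.2, -1.2]
opening: 0.53
grasp_force: 41.2
[[511.5, -314.6], [500.3, -381.6]]
[[524.4, 332.7], [504.4, 401.9]]
now [471.9   4.5 327. ] th 230.3 q [-0.17  0.17 -0.3   1.1   0.   -1.05] t 19.0 open 0.53 F 41.2 [ 0.2 -0.2 -1.2]
turn -0.00 shift [ 6.97 -6.71 -0.07]
turn -0.00 shift [-0.    0.    2.74]
```

```bash
python3 -m jog '[[[0.5,-0.5,-0.07,0,0,0],[0.9,-0.87,0,0,0,0],[0.9,-0.87,0,0,0,0],[0.9,-0.87,0,0,0,0],[0.9,-0.87,0,0,0,0],[0.9,-0.87,0,0,0,0],[0.9,-0.87,0,0,0,0],[0.6,-0.6,0,0,0,0]]]' >/dev/null
python3 -m jog '[[[0.47,-0.39,0,0,0,0],[0,0,0,0,0,0],[0,0,0.3,0,0,0],[0,0,0.5,0,0,0],[0,0,0.5,0,0,0],[0,0,0.4,0,0,0],[0,0,0.2,0,0,0],[0,0,0,0,0,0]]]'
python3 -c "
from m import *
plan((500.3,-381.6,220.8,230.3))"
```

```text
t: 21.0
tcp_pos: [500.5, -381.2, 254.2]
ee_rot: [-0.0, -0.425, 0.905, 0.0]
wrist_force: [-0.5, 0.3, -1.9]
opening: 0.526
grasp_force: 41.4
now [ 500.5 -381.2  254.2] th 230.3 q [-0.78  0.47 -0.05  1.05  0.   -1.66] t 21.0 open 0.53 F 41.4 [-0.5  0.3 -1.9]
turn 0.00 shift [ 0.01 -0.    0.84]
```

```bash
python3 -m jog '[[[0,0,0.2,0,0,0],[0,0,0.2,0,0,0],[0,0,0.2,0,0,0],[0,0,0.1,0,0,0],[0,0,0.1,0,0,0],[0,0,0.03,0,0,0],[0,0,0,0,0,0],[0,0,0,0,0,0]]]' 
python3 -m jog '[[[0,0,0,0,0,0],[0,0,0,0,0,0],[0,0,0,0,0,0],[0,0,0,0,0,0],[0,0,0,0,0,0],[0,0,0,0,0,0],[0,0,0,0,0,0],[0,0,0,0,0,0]]]' 0.5
python3 -m jog '[[[0,0,-0.3,0,0,0],[0,0,-0.6,0,0,0],[0,0,-0.6,0,0,0],[0,0,-0.6,0,0,0],[0,0,-0.6,0,0,0],[0,0,0,0,0,0],[0,0,0,0,0,0],[0,0,0,0,0,0]]]' 1
python3 -c "
from m import *
plan((566.4,168.2,320,230.3),(566.4,168.2,216.3,230.3))"
```

```text
t: 22.0
tcp_pos: [500.5, -381.5, 221.7]
ee_rot: [0.0, -0.425, 0.905, -0.0]
wrist_force: [-0.1, 0.2, -1.7]
opening: 0.528
grasp_force: 41.4
t: 23.0
tcp_pos: [500.5, -381.5, 221.5]
ee_rot: [-0.0, -0.425, 0.905, 0.0]
wrist_force: [0.6, -0.1, -0.5]
opening: 0.751
grasp_force: 0.0
t: 24.0
tcp_pos: [500.3, -381.4, 328.5]
ee_rot: [-0.0, -0.425, 0.905, 0.001]
wrist_force: [-0.5, 0.6, -0.0]
opening: 1.002
grasp_force: 0.0
now [ 500.3 -381.4  328.5] th 230.3 q [-0.78  0.42  0.07  1.22 -0.   -1.66] t 24.0 open 1.0 F 0.0 [-0.5  0.6 -0. ]
turn -0.00 shift [-11.63   7.51   0.21]
turn -0.00 shift [-0.    0.    2.59]
```

```bash
python3 -m jog '[[[-0.5,0.3,0,0,0,0],[-0.9,0.58,0,0,0,0],[-0.9,0.58,0,0,0,0],[-0.9,0.58,0,0,0,0],[-0.9,0.58,0,0,0,0],[-0.9,0.58,0,0,0,0],[-0.9,0.58,0,0,0,0],[-0.9,0.58,0,0,0,0]]]' >/dev/null
python3 -m jog '[[[-0.9,0.58,0,0,0,0],[-0.9,0.58,0,0,0,0],[-0.9,0.58,0,0,0,0],[-0.9,0.58,0,0,0,0],[-0.8,0.5,0.1,0,0,0],[-0.43,0.33,0.1,0,0,0],[0,0,0,0,0,0],[0,0,0,0,0,0]]]'
python3 -c "
from m import *
plan((566.4,168.2,216.3,230.3))"
```

```text
t: 26.0
tcp_pos: [566.4, 167.8, 321.4]
ee_rot: [-0.0, -0.425, 0.905, -0.0]
wrist_force: [-0.1, 0.4, -0.3]
opening: 1.0
grasp_force: 0.0
now [566.4 167.8 321.4] th 230.3 q [ 0.15  0.36 -0.04  1.17 -0.   -0.73] t 26.0 open 1.0 F 0.0 [-0.1  0.4 -0.3]
turn -0.01 shift [-0.01  0.01  2.63]
```

```bash
python3 -m jog '[[[0,0,0.6,0,0,0],[0,0,0.6,0,0,0],[0,0,0.5,0,0,0],[0,0,0.5,0,0,0],[0,0,0.3,0,0,0],[0,0,0.13,0,0,0],[0,0,0,0,0,0],[0,0,0,0,0,0]]]' 
python3 -m jog '[[[0,0,0,0,0,0],[0,0,0,0,0,0],[0,0,0,0,0,0],[0,0,0,0,0,0],[0,0,0,0,0,0],[0,0,0,0,0,0],[0,0,0,0,0,0],[0,0,0,0,0,0]]]' -1 40
python3 -m jog '[[[0,0,-0.2,0,0,0],[0,0,-0.5,0,0,0],[0,0,-0.6,0,0,0],[0,0,-0.6,0,0,0],[0,0,-0.6,0,0,0],[0,0,-0.4,0,0,0],[0,0,0,0,0,0],[0,0,0,0,0,0]]]'
python3 -c "
from m import *
plan((511.5,-314.6,332,230.3),(511.5,-314.6,221,230.3))"
```

```text
t: 27.0
tcp_pos: [566.9, 168.3, 217.0]
ee_rot: [0.001, -0.425, 0.905, -0.0]
wrist_force: [0.3, 0.3, 0.3]
opening: 0.996
grasp_force: 0.0
t: 28.0
tcp_pos: [566.8, 168.3, 216.7]
ee_rot: [0.0, -0.425, 0.905, -0.0]
wrist_force: [-1.1, -0.1, 5.3]
opening: 0.53
grasp_force: 41.0
t: 29.0
tcp_pos: [566.5, 168.3, 331.5]
ee_rot: [-0.001, -0.425, 0.905, 0.0]
wrist_force: [0.3, 0.1, -1.2]
opening: 0.526
grasp_force: 41.1
now [566.5 168.3 331.5] th 230.3 q [ 0.15  0.36 -0.02  1.19 -0.   -0.73] t 29.0 open 0.53 F 41.1 [ 0.3  0.1 -1.2]
turn -0.00 shift [ 1.017e+01 -6.650e+00 -1.000e-02]
turn -0.00 shift [-0.    0.    2.78]
```

```bash
python3 -m jog '[[[0.5,-0.3,0,0,0,0],[0.9,-0.6,0,0,0,0],[0.9,-0.6,0,0,0,0],[0.9,-0.6,0,0,0,0],[0.9,-0.6,0,0,0,0],[0.9,-0.6,0,0,0,0],[0.9,-0.6,0,0,0,0],[0.9,-0.6,0,0,0,0]]]' >/dev/null
python3 -m jog '[[[0.9,-0.6,0,0,0,0],[0.9,-0.6,0,0,0,0],[0.9,-0.6,0,0,0,0],[0.67,-0.35,0,0,0,0],[0,0,0,0,0,0],[0,0,0.3,0,0,0],[0,0,0.5,0,0,0],[0,0,0.5,0,0,0]]]' >/dev/null
python3 -m jog '[[[0,0,0.4,0,0,0],[0,0,0.2,0,0,0],[0,0,0.2,0,0,0],[0,0,0,0,0,0],[0,0,0,0,0,0],[0,0,0,0,0,0],[0,0,0,0,0,0],[0,0,0,0,0,0]]]'
python3 -c "
from m import *
plan((511.5,-314.6,221.1,230.3))"
```

```text
t: 32.0
tcp_pos: [511.3, -314.6, 248.4]
ee_rot: [0.0, -0.425, 0.905, -0.0]
wrist_force: [0.3, 0.3, -0.6]
opening: 0.524
grasp_force: 41.1
now [ 511.3 -314.6  248.4] th 230.3 q [-0.69  0.43 -0.14  1.01  0.   -1.57] t 32.0 open 0.52 F 41.1 [ 0.3  0.3 -0.6]
turn -0.00 shift [-0.   -0.    0.68]
```

```bash
python3 -m jog '[[[0,0,0.2,0,0,0],[0,0,0.2,0,0,0],[0,0,0.1,0,0,0],[0,0,0.1,0,0,0],[0,0,0.06,0,0,0],[0,0,0.02,0,0,0],[0,0,0,0,0,0],[0,0,0,0,0,0]]]' 
python3 -m jog '[[[0,0,0,0,0,0],[0,0,0,0,0,0],[0,0,0,0,0,0],[0,0,0,0,0,0],[0,0,0,0,0,0],[0,0,0,0,0,0],[0,0,0,0,0,0],[0,0,0,0,0,0]]]' 0.5
python3 -m jog '[[[0,0,-0.3,0,0,0],[0,0,-0.6,0,0,0],[0,0,-0.6,0,0,0],[0,0,-0.6,0,0,0],[0,0,-0.6,0,0,0],[0,0,0,0,0,0],[0,0,0,0,0,0],[0,0,0,0,0,0]]]' 1
python3 -c "
from m import *
plan((566.7,-169.8,320,230.3),(566.7,-169.8,216,230.3))"
```

```text
t: 33.0
tcp_pos: [511.4, -314.6, 221.3]
ee_rot: [0.0, -0.425, 0.905, -0.0]
wrist_force: [0.5, 0.8, -0.8]
opening: 0.526
grasp_force: 41.1
t: 34.0
tcp_pos: [511.3, -314.6, 221.1]
ee_rot: [-0.0, -0.425, 0.905, 0.0]
wrist_force: [0.2, 0.4, -0.5]
opening: 0.749
grasp_force: 0.0
t: 35.0
tcp_pos: [511.2, -314.5, 328.2]
ee_rot: [-0.0, -0.425, 0.905, 0.001]
wrist_force: [-0.3, -0.6, -0.3]
opening: 0.998
grasp_force: 0.0
now [ 511.2 -314.5  328.2] th 230.3 q [-0.69  0.37 -0.01  1.19  0.   -1.57] t 35.0 open 1.0 F 0.0 [-0.3 -0.6 -0.3]
turn -0.00 shift [-3.67  1.24  0.2 ]
turn -0.00 shift [-0.   0.   2.6]
```

```bash
python3 -m jog '[[[-0.5,0.2,0,0,0,0],[-0.9,0.3,0,0,0,0],[-0.9,0.3,0,0,0,0],[-0.9,0.3,0.1,0,0,0],[-0.47,0.14,0.1,0,0,0],[0,0,0,0,0,0],[0,0,0,0,0,0],[0,0,0,0,0,0]]]' >/dev/null
python3 - <<'E'
from m import *
from bench import robot
p=robot.camera("scene");cv2.imwrite("pics/scene2.png",p["frame"])
plan((566.7,-169.8,216,230.3))
E
```

```text
now [ 566.8 -170.9  321.2] th 230.2 q [-0.43  0.36 -0.04  1.17 -0.   -1.31] t 36.0 open 1.0 F 0.0 [-0.1 -0.2  0.2]
turn -0.02 shift [-0.02  0.02  2.63]
```

View pics/scene2.png

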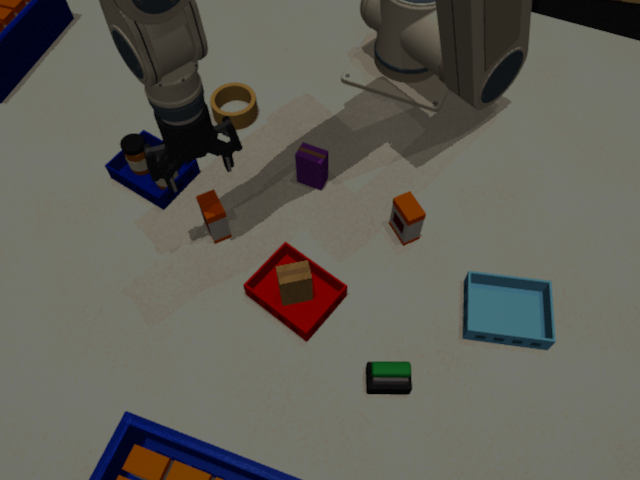

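Both jars are in the dark tray. One stands at (137,152), and the other is partly hidden by the gripper near (163,178). Next is the right-hand carton.

```bash
python3 -m jog '[[[-0.02,0,0.6,0,0,0],[0,0,0.6,0,0,0],[0,0,0.5,0,0,0],[0,0,0.5,0,0,0],[0,0,0.3,0,0,0],[0,0,0.13,0,0,0],[0,0,0,0,0,0],[0,0,0,0,0,0]]]' 
python3 -m jog '[[[0,0,0,0,0,0],[0,0,0,0,0,0],[0,0,0,0,0,0],[0,0,0,0,0,0],[0,0,0,0,0,0],[0,0,0,0,0,0],[0,0,0,0,0,0],[0,0,0,0,0,0]]]' -1 40
python3 -m jog '[[[0,0,-0.2,0,0,0],[0,0,-0.5,0,0,0],[0,0,-0.6,0,0,0],[0,0,-0.6,0,0,0],[0,0,-0.6,0,0,0.5],[0,0,-0.4,0,0,1],[0,0,0,0,0,1],[0,0,0,0,0,1]]]'
python3 -m jog '[[[0,0,0,0,0,1],[0,0,0,0,0,1],[0,0,0,0,0,0.2],[0,0,0,0,0,0],[0,0,0,0,0,0],[0,0,0,0,0,0],[0,0,0,0,0,0],[0,0,0,0,0,0]]]' >/dev/null
python3 -c "
from m import *
plan((504.4,401.9,332,196.2),(504.4,401.9,220.7,196.2))"
```

```text
t: 37.05
tcp_pos: [567.7, -169.5, 216.5]
ee_rot: [0.0, -0.425, 0.905, -0.0]
wrist_force: [0.9, 0.1, -0.3]
opening: 0.998
grasp_force: 0.0
t: 38.05
tcp_pos: [567.6, -169.4, 216.1]
ee_rot: [0.0, -0.425, 0.905, -0.0]
wrist_force: [-0.6, 0.5, 5.1]
opening: 0.392
grasp_force: 40.1
t: 39.05
tcp_pos: [567.4, -169.4, 332.1]
ee_rot: [-0.0, -0.251, 0.968, 0.0]
wrist_force: [-0.9, -0.1, -0.6]
opening: 0.393
grasp_force: 39.9
now [ 567.5 -169.4  331.9] th 196.1 q [-0.43  0.36 -0.02  1.19  0.   -0.71] t 40.0 open 0.39 F 39.9 [-0.3 -1.1 -1.5]
turn -0.02 shift [-2.47 14.15 -0.  ]
turn -0.00 shift [-0.    0.    2.78]
```

```bash
python3 -m jog '[[[-0.1,0.5,0,0,0,0],[-0.16,0.9,0,0,0,0],[-0.16,0.9,0,0,0,0],[-0.16,0.9,0,0,0,0],[-0.16,0.9,0,0,0,0],[-0.16,0.9,0,0,0,0],[-0.16,0.9,0,0,0,0],[-0.16,0.9,0,0,0,0]]]' >/dev/null
python3 -m jog '[[[-0.16,0.9,0,0,0,0],[-0.16,0.9,0,0,0,0],[-0.16,0.9,0,0,0,0],[-0.16,0.9,0,0,0,0],[-0.16,0.9,0,0,0,0],[-0.16,0.9,0,0,0,0],[-0.16,0.9,0,0,0,0],[-0.16,0.7,0,0,0,0]]]' >/dev/null
python3 -m jog '[[[0,0.35,0,0,0,0],[0,0,0,0,0,0],[0,0,0.3,0,0,0],[0,0,0.5,0,0,0],[0,0,0.5,0,0,0],[0,0,0.4,0,0,0],[0,0,0.2,0,0,0],[0,0,0,0,0,0]]]'
python3 -c "
from m import *
plan((504.4,401.9,220.6,196.2))"
```

```text
t: 43.05
tcp_pos: [506.8, 401.9, 255.5]
ee_rot: [-0.0, -0.14, 0.99, -0.0]
wrist_force: [-0.4, 0.9, -1.5]
opening: 0.393
grasp_force: 40.0
now [506.8 401.9 255.5] th 196.1 q [ 0.54  0.49 -0.    1.08 -0.    0.26] t 43.0 open 0.39 F 40.0 [-0.4  0.9 -1.5]
turn -0.02 shift [0.06 0.02 0.87]
```

```bash
python3 -m jog '[[[0.06,0.02,0.2,0,0,0],[0,0,0.2,0,0,0],[0,0,0.2,0,0,0],[0,0,0.1,0,0,0],[0,0,0.1,0,0,0],[0,0,0.06,0,0,0],[0,0,0,0,0,0],[0,0,0,0,0,0]]]' 
python3 -m jog '[[[0,0,0,0,0,0],[0,0,0,0,0,0],[0,0,0,0,0,0],[0,0,0,0,0,0],[0,0,0,0,0,0],[0,0,0,0,0,0],[0,0,0,0,0,0],[0,0,0,0,0,0]]]' 0.2
python3 -m jog '[[[0,0,-0.3,0,0,0],[0,0,-0.6,0,0,0],[0,0,-0.6,0,0,0],[0,0,-0.6,0,0,-1],[0,0,-0.6,0,0,-1],[0,0,0,0,0,-1],[0,0,0,0,0,-1],[0,0,0,0,0,-1]]]' 1
python3 -c "
from m import *
plan((426.5,150.8,320,230.3),(426.5,150.8,216,230.3))"
```

```text
t: 44.05
tcp_pos: [504.3, 402.3, 221.7]
ee_rot: [0.0, -0.14, 0.99, 0.0]
wrist_force: [-0.3, -0.1, -1.5]
opening: 0.396
grasp_force: 40.0
t: 45.05
tcp_pos: [504.3, 402.3, 221.5]
ee_rot: [0.0, -0.14, 0.99, -0.0]
wrist_force: [0.8, 0.5, -0.9]
opening: 0.599
grasp_force: 0.0
t: 46.05
tcp_pos: [504.2, 402.2, 330.6]
ee_rot: [0.0, -0.393, 0.92, 0.0]
wrist_force: [-0.1, 0.0, -1.0]
opening: 1.0
grasp_force: 0.0
now [504.2 402.2 330.6] th 226.3 q [ 0.54  0.45  0.12  1.24  0.   -0.26] t 46.0 open 1.0 F 0.0 [-0.1  0.  -1. ]
turn -0.67 shift [ 6.08 -2.52  0.26]
turn -0.00 shift [-0.   0.   2.6]
```

```bash
python3 -m jog '[[[0,0,0,0,0,-0.67],[0.6,-0.25,0,0,0,0],[0.9,-0.37,0,0,0,0],[0.9,-0.37,0,0,0,0],[0.9,-0.37,0,0,0,0],[0.9,-0.37,0,0,0,0],[0.9,-0.37,0.1,0,0,0],[0.7,-0.3,0.1,0,0,0]]]' >/dev/null
python3 -m jog '[[[0.28,-0.12,0.06,0,0,0],[0,0,0,0,0,0],[0,0,0,0,0,0],[0,0,0,0,0,0],[0,0,0,0,0,0],[0,0,0,0,0,0],[0,0,0,0,0,0],[0,0,0,0,0,0]]]'
python3 -c "
from m import *
plan((426.5,150.8,216,230.3))"
```

```text
t: 48.05
tcp_pos: [425.6, 151.1, 319.1]
ee_rot: [-0.0, -0.423, 0.906, 0.0]
wrist_force: [1.3, -1.6, -0.7]
opening: 0.998
grasp_force: 0.0
now [425.6 151.1 319.1] th 230.1 q [ 0.15  0.14 -0.36  1.07  0.   -0.72] t 48.0 open 1.0 F 0.0 [ 1.3 -1.6 -0.7]
turn -0.03 shift [-0.01 -0.02  2.58]
```

```bash
python3 -m jog '[[[0,0.02,0.6,0,0,0],[0,0,0.6,0,0,0],[0,0,0.5,0,0,0],[0,0,0.5,0,0,0],[0,0,0.3,0,0,0],[0,0,0.08,0,0,0],[0,0,0,0,0,0],[0,0,0,0,0,0]]]' 
python3 -m jog '[[[0,0,0,0,0,0],[0,0,0,0,0,0],[0,0,0,0,0,0],[0,0,0,0,0,0],[0,0,0,0,0,0],[0,0,0,0,0,0],[0,0,0,0,0,0],[0,0,0,0,0,0]]]' -1 40
python3 -m jog '[[[0,0,-0.2,0,0,0],[0,0,-0.5,0,0,0],[0,0,-0.6,0,0,0],[0,0,-0.6,0,0,0],[0,0,-0.6,0,0,0.5],[0,0,-0.4,0,0,1],[0,0,0,0,0,1],[0,0,0,0,0,1]]]'
python3 -m jog '[[[0,0,0,0,0,1],[0,0,0,0,0,1],[0,0,0,0,0,0.2],[0,0,0,0,0,0],[0,0,0,0,0,0],[0,0,0,0,0,0],[0,0,0,0,0,0],[0,0,0,0,0,0]]]' >/dev/null
python3 - <<'E'
from m import *
from bench import robot
X=cloud(robot.camera("top"));print(rect(X,[140,240,86,72],80,100))
plan((524.4,332.7,332,196.2),(524.4,332.7,220.5,196.2))
E
```

```text
t: 49.05
tcp_pos: [425.2, 151.6, 216.5]
ee_rot: [0.001, -0.423, 0.906, -0.0]
wrist_force: [0.5, 0.3, 0.8]
opening: 0.999
grasp_force: 0.0
t: 50.05
tcp_pos: [425.0, 151.6, 215.9]
ee_rot: [0.0, -0.423, 0.906, -0.0]
wrist_force: [0.2, -0.1, 3.0]
opening: 0.393
grasp_force: 46.7
t: 51.05
tcp_pos: [424.8, 151.6, 332.4]
ee_rot: [0.0, -0.25, 0.968, 0.0]
wrist_force: [0.2, 0.3, -1.0]
opening: 0.394
grasp_force: 46.5
[524.0, 408.6, 35.8, 11.8, -75.7, 88.1, 106.0]
now [425.  151.6 331.9] th 195.9 q [ 0.16  0.13 -0.34  1.11  0.   -0.12] t 52.1 open 0.39 F 46.5 [ 0.   0.7 -0.9]
turn -0.05 shift [-3.65  3.65 -0.  ]
turn -0.00 shift [-0.    0.    2.79]
```

```bash
python3 -m jog '[[[-0.4,0.4,0,0,0,0],[-0.65,0.65,0,0,0,0],[-0.65,0.65,0,0,0,0],[-0.65,0.65,0,0,0,0],[-0.65,0.65,0,0,0,0],[-0.65,0.65,0,0,0,0],[0,0,0,0,0,0],[0,0,0,0,0,0]]]' >/dev/null
python3 -m jog '[[[0,0,0,0,0,0],[0,0,0.3,0,0,0],[0,0,0.5,0,0,0],[0,0,0.5,0,0,0],[0,0,0.4,0,0,0],[0,0,0.2,0,0,0],[0,0,0,0,0,0],[0,0,0,0,0,0]]]'
python3 -c "
from m import *
plan((524.4,332.7,220.4,196.2))"
```

```text
t: 54.1
tcp_pos: [525.6, 332.1, 256.5]
ee_rot: [0.001, -0.138, 0.99, 0.0]
wrist_force: [0.1, 0.2, -1.3]
opening: 0.392
grasp_force: 46.5
now [525.6 332.1 256.5] th 195.9 q [ 0.43  0.45 -0.07  1.05  0.    0.15] t 54.1 open 0.39 F 46.5 [ 0.1  0.2 -1.3]
turn -0.05 shift [0.02 0.02 0.9 ]
```

```bash
python3 -m jog '[[[0.02,-0.02,0.2,0,0,0],[0,0,0.2,0,0,0],[0,0,0.2,0,0,0],[0,0,0.1,0,0,0],[0,0,0.1,0,0,0],[0,0,0.1,0,0,0],[0,0,0,0,0,0],[0,0,0,0,0,0]]]' 
python3 -m jog '[[[0,0,0,0,0,0],[0,0,0,0,0,0],[0,0,0,0,0,0],[0,0,0,0,0,0],[0,0,0,0,0,0],[0,0,0,0,0,0],[0,0,0,0,0,0],[0,0,0,0,0,0]]]' 0.2
python3 -m jog '[[[0,0,-0.3,0,0,0],[0,0,-0.6,0,0,0],[0,0,-0.6,0,0,0],[0,0,-0.6,0,0,0],[0,0,-0.6,0,0,0],[0,-0.7,-0.3,0,0,0],[0,-0.9,0,0,0,0],[0,-0.9,0,0,0,0]]]'
python3 -m jog '[[[0.5,-0.9,0,0,0,0],[0.5,-0.9,0,0,0,0],[0.5,-0.9,0,0,0,0],[0.5,-0.9,0,0,0,0],[0,-0.5,0,0,0,0],[0,0,0,0,0,0],[0,0,0,0,0,0],[0,0,0,0,0,0]]]'
python3 - <<'E'
from m import *
from bench import robot
import time
p=robot.camera("top");cv2.imwrite("pics/top2.png",p["frame"]);X=cloud(p)
X2=X.copy()
for g,o in(("light",[140,240,60,60]),("dark",[500,252,85,66])):
    r=np.radians(-73.8 if g=="light" else 80.5);c=(514.4,367.3) if g=="light" else (505.9,-348.1)
    a=X[200:290,90:190] if g=="light" else X[205:300,450:550]
    u=(a[...,0]-c[0])*np.cos(r)+(a[...,1]-c[1])*np.sin(r)
    for m in(u>0,u<0): print(g,rect(np.where(m[...,None],a,0),[50,45,100,90],70,100,0))
print("tape",rect(X,[466,361,57,56],35,55),"stamp",rect(X,[216,148,41,32],50,80))
p=robot.camera("scene");cv2.imwrite("pics/scene3.png",p["frame"])
E
```

```text
t: 55.1
tcp_pos: [524.9, 331.0, 219.9]
ee_rot: [0.0, -0.138, 0.99, 0.0]
wrist_force: [1.0, -0.8, -0.2]
opening: 0.388
grasp_force: 46.6
t: 56.1
tcp_pos: [524.8, 331.0, 219.9]
ee_rot: [0.0, -0.138, 0.99, -0.0]
wrist_force: [0.2, -0.1, -0.0]
opening: 0.603
grasp_force: 0.0
t: 57.1
tcp_pos: [552.3, 234.0, 341.1]
ee_rot: [0.001, -0.139, 0.99, 0.0]
wrist_force: [-0.1, -0.2, -0.4]
opening: 0.602
grasp_force: 0.0
t: 58.1
tcp_pos: [520.4, 56.1, 339.8]
ee_rot: [-0.0, -0.139, 0.99, 0.0]
wrist_force: [0.1, 0.1, 0.3]
opening: 0.596
grasp_force: 0.0
light [525.2, 330.8, 55.3, 36.7, 16.4, 88.1, 632.0]
light [502.9, 402.0, 55.7, 36.4, 16.8, 88.0, 659.0]
dark [511.6, -313.9, 45.6, 44.4, -53.8, 78.0, 477.0]
dark [500.6, -380.8, 45.2, 44.7, 75.7, 78.2, 490.0]
tape [294.8, -281.4, 94.1, 93.9, 1.8, 43.7, 832.0] stamp [698.6, 247.3, 26.7, 14.1, -6.5, 66.3, 75.0]
```

View pics/scene3.png

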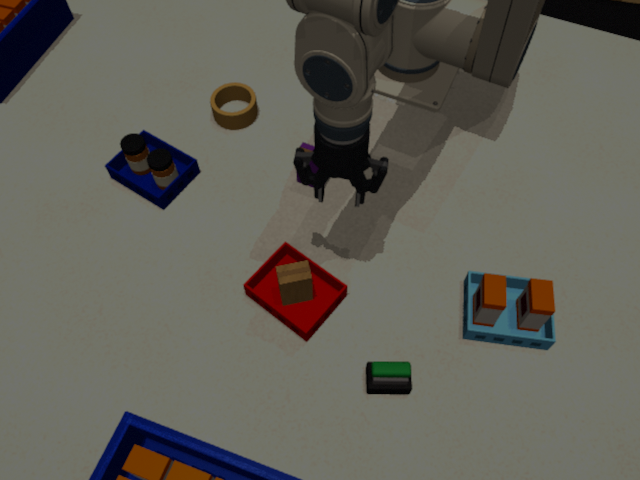

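The scene view shows everything upright in its tray: cartons at (489,300) and (535,305), jars at (137,152) and (162,168), and the reject at (295,283). The tape and stamp have not moved; the stamp's top-view reading is only off because the arm partly hides it. The gripper is clear of everything.

```bash
python3 -c "
from bench import robot
print(robot.close_job())"
```

```text
the job is handed in; nothing more can be done
None
```

The job is handed in at about 58 s of the 128 s allowed: the reject went into the red tray first, then both jars into the dark-blue tray and both printed cartons into the light-blue tray, all upright and released, with the tape roll and stamp not moved; no verdict came back.

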